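# Reset a ratchet-propped drawing board to its second notch

## Task

The drawing board on the desk is propped too steep. Set it in its second notch from the bottom: raise its free edge past the last notch until the red pawl tips out, let the board down gently all the way onto its rests (never let it drop there; this tips the pawl back in), then raise it again to the second notch and leave it held there by the pawl. Leave the spray bottle, the brush pot and the eraser where they are.

Things in the scene. Friction and masses are not known exactly. Their poses are not given: they have to be found in the camera images.
- hinge (a point): Centre of the board's hinge axis, 95 mm above the desk, with the axes of the fixed easel: x points level from the board's free edge to the hinge (to the robot's right), y along the hinge (away from the robot), z up. The plywood board, paper on its face, is 300 mm wide (y), 14 mm thick, about 0.8 kg, its mid thickness level with the axis; flat, it runs 260 mm from the axis towards -x.
- free_edge (a point): Middle of the board's free edge (the one that rises, on the robot's left), in mid thickness, 260 mm from the hinge axis; moves with the board and has its axes: x from free edge to hinge in the board's plane, y along the edge, z square to the face. The last 60 mm of the board overhang the bare desk, with nothing below: fingers can go under (underside 88 mm up when flat).
- frame (a point): Point on the desk below the middle of the hinge, axes as hinge. The fixed wooden frame reaches 200 mm from here towards -x: rails at y = +-188 mm, 28 mm tall; a cross bar as tall, 130 to 170 mm from the hinge; on it two rubber rests at y = +-110 mm for the flat board. Quadrant, pins and pawl lie past the board's +y side, y = 153 to 190 mm.
- board (a joint): Board angle, rad: 0 flat on its rests, growing as the free edge rises, stop at 1.12. The engaged pawl catches it on its way down at 0.22, 0.35, 0.48, 0.61, 0.74 (notches 1 to 5 from the bottom; it settles up to 0.01 lower); going up it clicks freely over them. Starts propped in notch 3 or 4. Lifting the free edge takes 3 to 7 N; unheld and not caught, the board falls.
- pawl (a joint): Red weighted pawl on the frame at the board's +y side (far from the robot), rad: 0 to 0.2 engaged, leaning on the teeth; 0.95 tipped out, clear of them. It falls to the side of 0.45 on which it leans. One red pin throws it out as the board rises from 0.8 to about 1.0; another pushes it back in as the board comes down from 0.3 to 0, over its balance point only below about 0.1.
- spray_mid (a point): Spray bottle, loose bystander, 66 mm in diameter, 185 mm tall with a blue head; the point is on its axis, 90 mm above its foot. Behind the hinge, on the robot's right.
- pot_mid (a point): White brush pot with brushes, loose bystander, 76 mm in diameter, 100 mm tall (brushes to 170 mm); the point is on its axis, 50 mm above its foot. Behind the hinge, beside the bottle.
- eraser_mid (a point): White and blue eraser, loose bystander, 55 x 28 x 14 mm, flat on the desk on the free-edge side of the easel; the point is its centre.

How it is judged:
By the outcome, as a careful person would: the job done as asked, in the order asked, and still so for the second after the job is handed in, with the robot touching nothing.
It also fails if it takes over 45 s, if anything falls off the work surface, if the arm or the gripper's body presses on something with over 40 N, if the wrist force passes 120 N, or if a joint passes its speed limit or range.

## Robot

A 6-joint arm with a two-finger parallel gripper is mounted at the origin on the work surface. World frame = base frame: x ahead of the robot, y to its left, z up, the work surface at z = 0. Lengths are in mm, angles in degrees, forces in N, time in s.
With the tool pointing down it reaches from about 325 to 775 mm from the base axis. Payload 5.5 kg.
Tool frame: the origin (TCP) lies midway between the tips of the shut fingers; the grasp point (between the pads) lies 19 mm behind it (hold_point_z is the distance from the TCP to the grasp point, in mm); z points along the fingers, y is the line along which they close (so a half turn about z gives the same grasp; the last joint's range is limited). The gripper opens to 88 mm and grips with 3 to 60 N. Pads are 20 mm wide; open, the fingers measure 115 mm over their backs; the gripper's body (75 mm by 178 mm) begins 61 mm behind the grasp point.
Start: joints at [67.282, 5.22, 70.514, -0, 104.267, -3.249], TCP at [199.984, 565.705, 200.131] pointing down, gripper open.
Joint ranges: [-164.24, 164.24], [-49.07, 125.15], [9.68, 141.18], [-86.29, 266.29], [3.28, 154.24], [-151.56, 151.56]. Speed limits (degrees/s): [147.25, 147.25, 172.46, 180, 180, 180].

## Interface

Orientations are given as a 3x3 rotation matrix whose columns are the frame's x, y, z axes.
In Python, from plant import get_state, get_image, camera_model, sign_off, recognise, regions_of, pinpoint, hold_point_z gives the robot as it stands. The module is installed in compiled form; this text tells all that it offers.
- The arm moves only by the shell command python3 -m creep 'ROWS'. ROWS is JSON, a list of rows, each an object with "translation": the shift along the world's x, y, z in mm, a list of three; "angular": the turn, a rotation vector about the world's x, y, z in degrees, a list of three; "claw": the opening in per cent of the stroke, from 0 (shut) to 100 (fully open). In form: [{"translation": [dx, dy, dz], "angular": [ax, ay, az], "claw": claw}, ...]. A call has 1 to 12 rows; each row is the pose to reach, as a shift and turn from the pose commanded when the call began; what a row does not reach only later rows make up. A row lasts 1/10 s, in which the tool goes at most 50 mm and 8.59 degrees, less where a joint would pass 70% of its speed; a pose out of reach is approached as far as the arm can. A call with a gripper value outside its range is refused whole. The fingers move at their own pace and stop on an object; the grip force is fixed at half the most. Time passes only in rows, so rows that repeat a pose let the fingers close. It gives the time, the measured TCP pose, the force, the opening and the grip force at its end, in the units of the state.
- get_state(): the state, without advancing time (a new reading comes with each control period).
- get_image(name): name is "scene" or "top" or "wrist"; returns the picture (384x512x3 uint8, red, green, blue); there is no depth.
- camera_model(name): a dict with "fx", "fy", "cx", "cy" (pixels), "k1" (the pictures are not rectified: a ray, as slopes to the right and down, at radius r is drawn at 1 + k1 r^2 times it, then the intrinsics apply), "R" (3x3) and "t" (3): a world point X has camera coordinates R X + t; the wrist camera has in their place "tool_from_camera" (4x4, takes a point from camera to tool coordinates, whose origin is the TCP and whose axes are the flange's). Camera axes: x right, y down, z forward; pixel columns grow to the right and rows downward; lengths in mm; the calibration is good to about 2 mm. A picture is of the moment at which its call begins: read the wrist's pose just before it. camera_model takes no time and is no camera call.
- sign_off(): hands the job in; it is judged then, once.
Trained networks look in the newest picture that a camera, given by its name, has taken for a name from the list of things; names that differ only in an ending like _2 or _b are one class to them, and where a whole thing is asked for, a point or a joint stands for the part that bears it (a point fixed in the world has none). Each returns a list of dicts, best first, with "conf" (0 to 1); they miss things now and then, are a little off and sometimes report something else, mostly with a low value. They report only what shows in the picture. A call takes as long as a camera call.
- recognise(label, camera): "rect" ([left, top, width, height] as shares, 0 to 1, of the picture: columns of its width, rows of its height, round what is visible of it).
- regions_of(label, camera): "mask" (384x512 bool, what is visible of it) and "rect" ([left, top, width, height] as shares, 0 to 1, of the picture: columns of its width, rows of its height, round what is visible of it).
- pinpoint(label, camera): "centre" ([row, column] as shares, 0 to 1, of the picture: columns of its width, rows of its height: a listed point, or the origin of a listed thing).
The state is a dict: "t": time; "joint_pos": joint angles; "qd": joint speeds; "joint_efforts": joint torques, N m; "ee_pos": TCP position; "tcp_rot": TCP orientation; "force": force on the tool from outside, world axes, zero at the start; "ft_torque": the same for the moment, N m; "grip_width": finger opening in mm; "grip_force": force on a finger pad.
Only numpy, scipy, OpenCV 4.12 (cv2) and the standard library are available. Lean on these libraries where they do the work, as an engineer would, in place of code of your own. Each camera call takes 0.05 s, during which the arm holds its last target. There are 200 camera calls.

## Working session

There is one attempt and no reset: what is moved stays moved. The work goes in short steps, Python scripts to look and compute and a shell command to move; the robot and the scene stay as the last step left them, time stands still between calls to the robot, and variables do not carry over. Pictures are saved under pics/ and viewed, at most 10 in all, crops included, and the job is handed in when it is done.

```bash
mkdir -p pics; cat > h.py <<'E'
import numpy as np, cv2
from plant import *
def ray(cam,rc):
    m=camera_model(cam); p=np.array([(rc[1]*512-m['cx'])/m['fx'],(rc[0]*384-m['cy'])/m['fy']])
    u=p.copy()
    for _ in range(30): u=p/(1+m['k1']*(u@u))
    d=np.array([u[0],u[1],1.])
    if 'R' in m:
        R=np.array(m['R']);t=np.array(m['t']); return -R.T@t, R.T@d/np.linalg.norm(d)
def tri(rays):
    A=0;b=0
    for o,d in rays:
        P=np.eye(3)-np.outer(d,d);A=A+P;b=b+P@o
    X=np.linalg.solve(A,b); return X,[np.linalg.norm((np.eye(3)-np.outer(d,d))@(X-o)) for o,d in rays]
def save(cam,n):
    im=get_image(cam); cv2.imwrite('pics/'+n,im[:,:,::-1]); return im
E
python3 - <<'E'
from h import *
np.set_printoptions(precision=1,suppress=True)
a=save('scene','s0.png');b=save('top','t0.png')
cv2.imwrite('pics/st0.png',cv2.resize(np.hstack([a,b])[:,:,::-1],(800,300)))
for l in ['hinge','free_edge','frame','spray_mid','pot_mid','eraser_mid']:
    r=[]
    for c in ['scene','top']:
        q=pinpoint(l,c)
        if q: r.append(ray(c,q[0]['centre'])); print(l,c,[(round(x['conf'],2),np.array(x['centre'])*[384,512]) for x in q[:2]])
    if len(r)==2: print(*tri(r))
s=get_state();print(s['t'],s['ee_pos'],s['tcp_rot'],s['force'],s['grip_width'])
E
```

```text
hinge scene [(0.85, array([226.7, 183. ]))]
hinge top [(0.76, array([225. , 303.9]))]
[ 536.6 -116.4   90.9] [np.float64(4.502505397372545), np.float64(4.502505397372468)]
free_edge scene [(0.74, array([109. , 237.6]))]
free_edge top [(0.69, array([226.1, 168.5]))]
[519.4 122.7 217. ] [np.float64(2.078507322252641), np.float64(2.0785073222526966)]
frame top [(0.75, array([227.8, 295.6]))]
spray_mid scene [(0.61, array([251.5, 113.4]))]
spray_mid top [(0.73, array([259.2, 356.3]))]
[ 470.3 -222.2   87.9] [np.float64(5.959061493267291), np.float64(5.9590614932672334)]
pot_mid scene [(0.59, array([282.2, 176.9]))]
pot_mid top [(0.84, array([201.8, 337.4]))]
[ 585.1 -198.2   51.3] [np.float64(0.988386089430743), np.float64(0.9883860894306524)]
eraser_mid scene [(0.52, array([198.1, 312.9]))]
eraser_mid top [(0.6, array([170.4, 162. ]))]
[657.7 196.5   4.4] [np.float64(2.0132098930795594), np.float64(2.0132098930796842)]
0.7 [200.  565.7 200.2] [[-0.9  0.3 -0. ]
 [ 0.3  0.9  0. ]
 [ 0.   0.  -1. ]] [-0.5 -0.2  0.4] 87.63209736014157
```

View pics/s0.png

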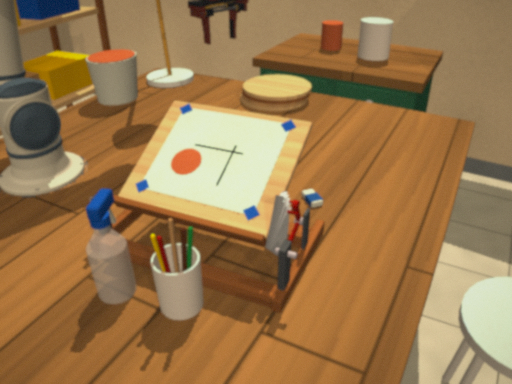

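View pics/t0.png

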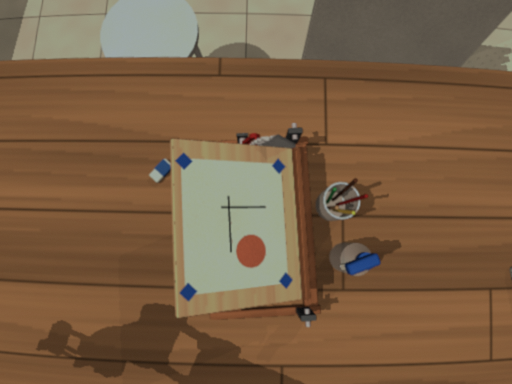

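The scene view shows the board propped up, with the pawl and pins past its far (+x) side and the bottle and pot behind the hinge. The top view has the free edge at column ~172 and the hinge line at ~303–316. The free edge triangulates to z≈217, about 0.49 rad, so the board is in notch 3.

Plan: push up from under the free edge with shut fingers pointing toward the hinge, about 30° below level, so the board rests on them all the way up and down.

```bash
cat >> h.py <<'E'
from scipy.spatial.transform import Rotation as Ro
H=np.array([536.6,-116.4,95.]);yaw=np.arctan2(17.2,239.1)
ex=np.array([np.sin(yaw),-np.cos(yaw),0]);ey=np.array([np.cos(yaw),np.sin(yaw),0]);Z=np.array([0,0,1.])
def Rt(a):
    z=ex*np.cos(np.radians(a))-Z*np.sin(np.radians(a)); return np.column_stack([np.cross(ey,z),ey,z])
def tcp(th,ins,gap): # gap: finger axis below board mid plane
    u=ex*np.cos(th)-Z*np.sin(th);n=ex*np.sin(th)+Z*np.cos(th); return H-260*u+ins*u-gap*n
E
python3 - <<'E'
from h import *
np.set_printoptions(precision=1,suppress=True)
s=get_state();R=np.array(s['tcp_rot'])
for a in (30,):
    print((Ro.from_matrix(Rt(a)@R.T)).as_rotvec(degrees=True))
print(tcp(.487,-100,45)-s['ee_pos'],tcp(.487,35,45)-s['ee_pos'])
E
```

```text
[-50.3 -38.3 -60. ]
[ 312.3 -343.8   23.5] [ 320.9 -462.8  -39.7]
```

```bash
python3 -m creep '[{"translation":[40,0,40],"angular":[-5,-4,-6],"claw":0},{"translation":[80,-20,80],"angular":[-10,-8,-12],"claw":0},{"translation":[120,-50,100],"angular":[-15,-11.5,-18],"claw":0},{"translation":[160,-80,100],"angular":[-20,-15,-24],"claw":0},{"translation":[200,-120,100],"angular":[-25,-19,-30],"claw":0},{"translation":[230,-160,100],"angular":[-30,-23,-36],"claw":0},{"translation":[260,-190,90],"angular":[-35,-27,-42],"claw":0},{"translation":[280,-220,80],"angular":[-40,-30.5,-48],"claw":0},{"translation":[300,-250,70],"angular":[-45,-34,-54],"claw":0},{"translation":[312,-280,60],"angular":[-50.3,-38.3,-60],"claw":0},{"translation":[312,-290,60],"angular":[-50.3,-38.3,-60],"claw":0},{"translation":[312,-290,60],"angular":[-50.3,-38.3,-60],"claw":0}]'
python3 - <<'E'
from h import *
np.set_printoptions(precision=2,suppress=True)
s=get_state();R=np.array(s['tcp_rot']);print(s['joint_pos'],s['t'])
print((Ro.from_matrix(Rt(30)@R.T)).as_rotvec(degrees=True))
print(tcp(.487,-100,45)-s['ee_pos'],tcp(.487,35,45)-s['ee_pos'])
save('scene','s1.png')
E
```

```text
t: 1.9
ee_pos: [512.1, 274.9, 258.9]
tcp_rot: [[-0.038, 0.998, 0.059], [0.498, 0.07, -0.865], [-0.867, -0.004, -0.499]]
force: [-0.9, 1.2, 1.5]
grip_width: 0.4
grip_force: 0.0
[ 48.06  33.35  49.23 -56.15 131.53  17.89] 1.9
[ 0.07 -0.2   0.1 ]
[  0.19 -52.93 -35.2 ] [   8.76 -171.93  -98.38]
```

View pics/s1.png

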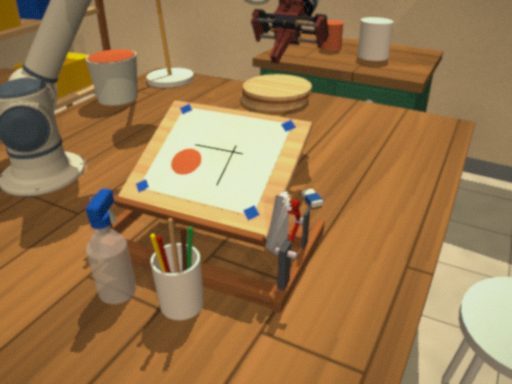

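The gripper (~(290,25)) is posed clear, beyond the free edge (~(237,105)), and the board is unmoved. Moving to the pre-entry point below the edge's plane.

```bash
python3 -m creep '[{"translation":[0,-20,-15],"angular":[0,0,0],"claw":0},{"translation":[0,-53,-35],"angular":[0,0,0],"claw":0},{"translation":[0,-53,-35],"angular":[0,0,0],"claw":0},{"translation":[0,-53,-35],"angular":[0,0,0],"claw":0}]'
python3 - <<'E'
from h import *
np.set_printoptions(precision=2,suppress=True)
s=get_state()
a=save('scene','s2.png');b=get_image('wrist');t=save('top','t2.png')
for c,im in (('scene',a),('top',t)):
  m=camera_model(c);im=im.copy()
  for X in (s['ee_pos'],tcp(.487,0,0),tcp(.487,35,45),H):
    p=np.array(m['R'])@X+np.array(m['t']);u=p[:2]/p[2];u=u*(1+m['k1']*(u@u));q=(int(u[0]*m['fx']+m['cx']),int(u[1]*m['fy']+m['cy']))
    print(c,q); cv2.circle(im,q,3,(0,255,0),1)
  if c=='scene':a=im
  else:t=im
cv2.imwrite('pics/c2.png',np.vstack([np.hstack([a[:250,100:400],t[100:350,100:400]]),cv2.resize(b,(600,350))])[:,:,::-1])
E
```

```text
t: 2.35
ee_pos: [511.4, 223.7, 227.2]
tcp_rot: [[-0.035, 0.997, 0.064], [0.501, 0.073, -0.862], [-0.865, 0.002, -0.503]]
force: [-0.2, -0.7, 1.3]
grip_width: 0.7
grip_force: 0.0
scene (258, 87)
scene (236, 110)
scene (235, 138)
scene (180, 224)
top (106, 230)
top (175, 226)
top (187, 227)
top (302, 223)
```

View pics/c2.png

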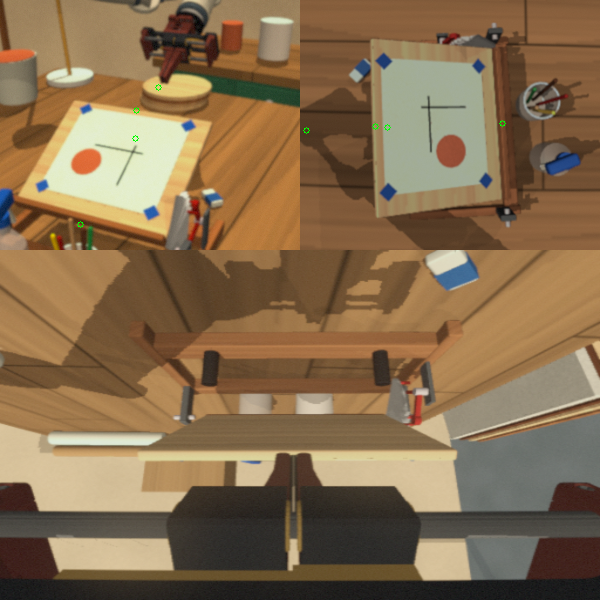

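Estimated points sit on the free edge and hinge in both views. The wrist camera (image upside down) shows the board's underside centred on the fingers: edge columns 140–457, fingers at ~293. Next, insert under the edge.

```bash
python3 -m creep '[{"translation":[1,-15,-12],"angular":[0,0,0],"claw":0},{"translation":[3,-45,-28],"angular":[0,0,0],"claw":0},{"translation":[6,-85,-48],"angular":[0,0,0],"claw":0},{"translation":[9,-115,-64],"angular":[0,0,0],"claw":0},{"translation":[9,-119,-66],"angular":[0,0,0],"claw":0},{"translation":[9,-119,-66],"angular":[0,0,0],"claw":0}]'
python3 - <<'E'
from h import *
np.set_printoptions(precision=1,suppress=True)
print(camera_model('wrist')['tool_from_camera'])
s=get_state();p=s['ee_pos'];R=np.array(s['tcp_rot'])
for th,a in ((.487,30),(.7,35),(.9,40),(1.0,45),(1.08,45)):
  for g in (20,): print(th,tcp(th,40,g)-p,Ro.from_matrix(Rt(a)@R.T).as_rotvec(degrees=True))
E
```

```text
t: 3.1
ee_pos: [521.4, 104.2, 160.2]
tcp_rot: [[-0.034, 0.998, 0.062], [0.5, 0.071, -0.863], [-0.866, 0.001, -0.501]]
force: [0.6, 1.1, -0.3]
grip_width: 0.4
grip_force: 0.0
[[  -0.    -1.    -0.3   75.9]
 [   1.    -0.     0.    -0.4]
 [  -0.    -0.3    1.  -185.5]
 [   0.     0.     0.     1. ]]
0.487 [  0.6 -17.4  20.1] [-0.1  0.1  0.1]
0.7 [  2.2 -40.   61.2] [4.9 0.4 0.1]
0.9 [  4.3 -68.6  94.7] [9.9 0.8 0.1]
1.0 [  5.5 -85.3 109.1] [14.9  1.1  0.1]
1.08 [  6.5 -99.6 119.4] [14.9  1.1  0.1]
```

```bash
python3 - <<'E'
from h import *
np.set_printoptions(precision=0,suppress=True)
s=get_state();p=s['ee_pos'];R=np.array(s['tcp_rot'])
for th in (.487,.55,.61,.68,.75,.82,.88,.94,1.,1.05):
  print(th,tcp(th,40,17)-p,Ro.from_matrix(Rt(np.degrees(th)+2)@R.T).as_rotvec(degrees=True))
E
```

```text
0.487 [  1. -19.  23.] [-0.  0.  0.]
0.55 [  1. -25.  35.] [3. 0. 0.]
0.61 [  2. -31.  47.] [7. 1. 0.]
0.68 [  2. -39.  60.] [11.  1.  0.]
0.75 [  3. -49.  72.] [15.  1.  0.]
0.82 [  4. -59.  84.] [19.  1.  0.]
0.88 [  4. -68.  94.] [22.  2.  0.]
0.94 [  5. -78. 102.] [26.  2.  0.]
1.0 [  6. -88. 111.] [29.  2.  0.]
1.05 [  6. -97. 117.] [32.  2.  0.]
```

```bash
python3 -m creep '[{"translation":[0,-10,12],"angular":[0,0,0],"claw":0},{"translation":[1,-19,23],"angular":[0,0,0],"claw":0},{"translation":[1,-25,35],"angular":[3,0,0],"claw":0},{"translation":[2,-31,47],"angular":[7,0.5,0],"claw":0},{"translation":[2,-39,60],"angular":[11,1,0],"claw":0}]'
python3 - <<'E'
from h import *
b=get_image('wrist');a=get_image('scene')
cv2.imwrite('pics/c3.png',np.hstack([cv2.resize(a[50:300,100:400],(400,333)),cv2.resize(b,(400,333))])[:,:,::-1])
E
```

```text
t: 3.6
ee_pos: [523.3, 65.9, 219.7]
tcp_rot: [[-0.052, 0.997, 0.053], [0.658, 0.075, -0.749], [-0.751, -0.004, -0.66]]
force: [1.0, 0.7, -7.1]
grip_width: 0.3
grip_force: 2.7
```

View pics/c3.png

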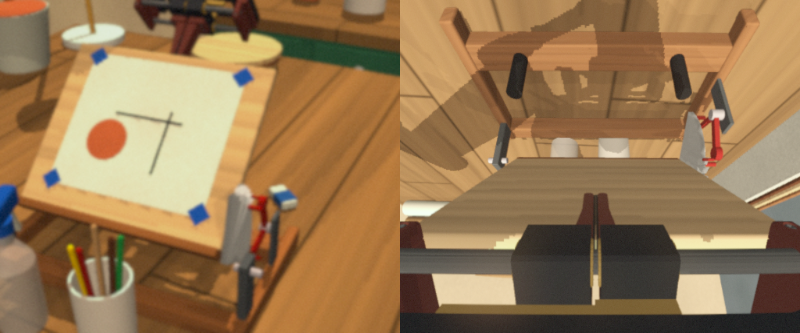

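The board is lifted and lies flat along the fingers (right view, fingers at ~(595,200) on the underside), pawl still on the quadrant at ~(260,215). Continuing up past the last notch.

```bash
python3 -m creep '[{"translation":[1,-10,12],"angular":[4,0,0],"claw":0},{"translation":[2,-20,24],"angular":[8,0,0],"claw":0},{"translation":[2,-29,34],"angular":[11,1,0],"claw":0},{"translation":[3,-39,42],"angular":[15,1,0],"claw":0},{"translation":[4,-49,51],"angular":[18,1,0],"claw":0},{"translation":[4,-58,57],"angular":[21,1,0],"claw":0},{"translation":[4,-58,57],"angular":[21,1,0],"claw":0},{"translation":[4,-58,57],"angular":[21,1,0],"claw":0}]'
python3 - <<'E'
from h import *
np.set_printoptions(precision=1,suppress=True)
b=get_image('wrist');a=get_image('scene');get_image('top')
cv2.imwrite('pics/c4.png',np.hstack([cv2.resize(a[50:300,100:400],(400,333)),cv2.resize(b,(400,333))])[:,:,::-1])
r=[ray(c,pinpoint('free_edge',c)[0]['centre']) for c in('scene','top') if pinpoint('free_edge',c)]
if len(r)>1:
  X,e=tri(r);print(X,e,np.arctan2(X[2]-95,np.hypot(*(X-H)[:2])))
E
```

```text
t: 4.5
ee_pos: [526.9, 6.6, 276.4]
tcp_rot: [[-0.06, 0.998, 0.037], [0.88, 0.07, -0.469], [-0.471, 0.005, -0.882]]
force: [0.2, -0.1, -1.0]
grip_width: 0.8
grip_force: 0.2
[526.9  14.2 321.1] [np.float64(4.626827223949774), np.float64(4.62682722394991)] 1.0456223974318064
```

View pics/c4.png

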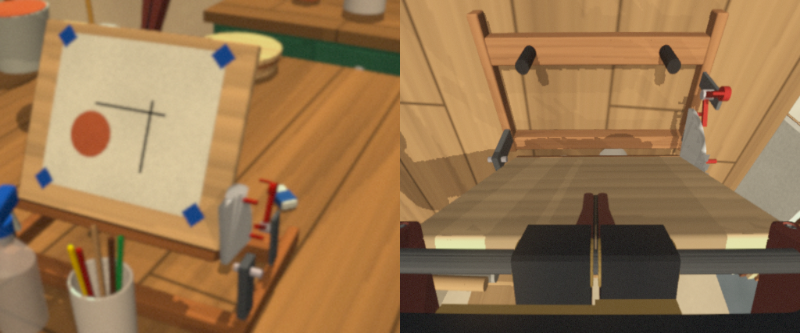

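The board is up at ~1.05 rad. The red pawl has swung away from the toothed quadrant (left view ~(270,195), right view ~(710,100)). I'll work out the lowering path, keeping the tool at least 30° below level so its body clears the desk.

```bash
cat >> h.py <<'E'
def tc(th,a,L=38):
    u=ex*np.cos(th)-Z*np.sin(th);n=ex*np.sin(th)+Z*np.cos(th);a=np.radians(a)
    z=ex*np.cos(a)-Z*np.sin(a);nt=ex*np.sin(a)+Z*np.cos(a)
    return H-260*u-7*n+L*z-10*nt
def plan(ths):
    np.set_printoptions(precision=0,suppress=True)
    s=get_state();p=s['ee_pos'];R=np.array(s['tcp_rot'])
    for th in ths:
        a=max(30,np.degrees(th)+2);print(th,tc(th,a)-p,Ro.from_matrix(Rt(a)@R.T).as_rotvec(degrees=True))
E
python3 -c "
from h import *
plan([1.05,1.0,.95,.88,.81,.74,.67,.60,.53,.46,.40,.35,.3,.26,.22,.18,.14,.1,.06,.03,0,-.03])"
```

```text
1.05 [1. 2. 4.] [ 0.  0. -0.]
1.0 [ 0. 11. -3.] [-3. -0. -0.]
0.95 [ -1.  20. -10.] [-6. -0. -0.]
0.88 [ -1.  32. -20.] [-10.  -1.  -0.]
0.81 [ -2.  42. -32.] [-14.  -1.  -0.]
0.74 [ -3.  52. -44.] [-18.  -1.  -0.]
0.67 [ -4.  61. -56.] [-22.  -1.  -0.]
0.6 [ -4.  69. -70.] [-26.  -2.  -0.]
0.53 [ -5.  77. -84.] [-30.  -2.  -0.]
0.46 [ -5.  84. -99.] [-32.  -2.  -0.]
0.4 [  -6.   90. -113.] [-32.  -2.  -0.]
0.35 [  -6.   94. -125.] [-32.  -2.  -0.]
0.3 [  -6.   98. -138.] [-32.  -2.  -0.]
0.26 [  -6.  101. -148.] [-32.  -2.  -0.]
0.22 [  -6.  103. -158.] [-32.  -2.  -0.]
0.18 [  -7.  105. -168.] [-32.  -2.  -0.]
0.14 [  -7.  106. -178.] [-32.  -2.  -0.]
0.1 [  -7.  107. -189.] [-32.  -2.  -0.]
0.06 [  -7.  108. -199.] [-32.  -2.  -0.]
0.03 [  -7.  108. -207.] [-32.  -2.  -0.]
0 [  -7.  108. -215.] [-32.  -2.  -0.]
-0.03 [  -7.  107. -223.] [-32.  -2.  -0.]
```

```bash
python3 -m creep '[{"translation":[1,-3,7],"angular":[1,0,0],"claw":0},{"translation":[1,-3,7],"angular":[1,0,0],"claw":0},{"translation":[1,2,4],"angular":[0,0,0],"claw":0},{"translation":[0,11,-3],"angular":[-3,0,0],"claw":0},{"translation":[-1,20,-10],"angular":[-6,0,0],"claw":0},{"translation":[-1,32,-20],"angular":[-10,-1,0],"claw":0},{"translation":[-2,42,-32],"angular":[-14,-1,0],"claw":0},{"translation":[-3,47,-38],"angular":[-16,-1,0],"claw":0},{"translation":[-3,52,-44],"angular":[-18,-1,0],"claw":0},{"translation":[-3,56,-50],"angular":[-20,-1,0],"claw":0},{"translation":[-4,61,-56],"angular":[-22,-1,0],"claw":0},{"translation":[-4,61,-56],"angular":[-22,-1,0],"claw":0}]'
python3 - <<'E'
from h import *
b=get_image('wrist');a=get_image('scene')
cv2.imwrite('pics/c5.png',np.hstack([cv2.resize(a[50:300,100:400],(400,333)),cv2.resize(b,(400,333))])[:,:,::-1])
plan([.67,.6,.53,.46,.4,.35,.3,.26,.22,.18,.14])
E
```

```text
t: 6.05
ee_pos: [522.5, 68.6, 217.7]
tcp_rot: [[-0.054, 0.997, 0.05], [0.64, 0.072, -0.765], [-0.767, -0.009, -0.642]]
force: [-1.4, 1.6, -5.4]
grip_width: 0.5
grip_force: 2.1
0.67 [ 1.  1. -0.] [ 0. -0.  0.]
0.6 [ -0.   9. -13.] [-4. -1.  0.]
0.53 [ -1.  16. -27.] [-8. -1.  0.]
0.46 [ -1.  23. -42.] [-10.  -1.   0.]
0.4 [ -1.  29. -57.] [-10.  -1.   0.]
0.35 [ -2.  34. -69.] [-10.  -1.   0.]
0.3 [ -2.  38. -81.] [-10.  -1.   0.]
0.26 [ -2.  40. -92.] [-10.  -1.   0.]
0.22 [  -2.   42. -102.] [-10.  -1.   0.]
0.18 [  -3.   44. -112.] [-10.  -1.   0.]
0.14 [  -3.   46. -122.] [-10.  -1.   0.]
```

View pics/c5.png

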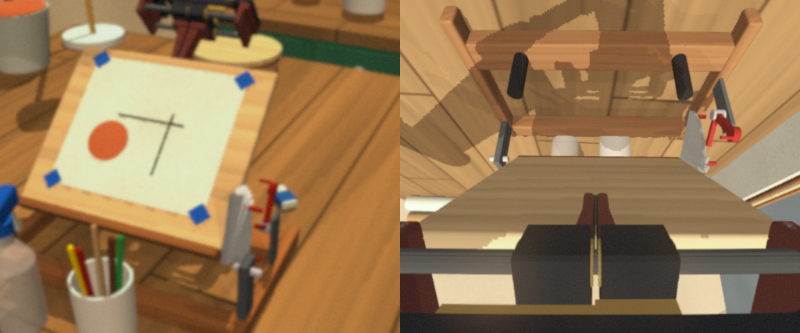

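The board came down past notch 5 still resting on the fingers (5 N), with the red pawl clear of the teeth at ~(270,195). Continuing down.

```bash
python3 -m creep '[{"translation":[0,9,-13],"angular":[-4,-1,0],"claw":0},{"translation":[-1,16,-27],"angular":[-8,-1,0],"claw":0},{"translation":[-1,23,-42],"angular":[-10,-1,0],"claw":0},{"translation":[-1,29,-57],"angular":[-10,-1,0],"claw":0},{"translation":[-2,34,-69],"angular":[-10,-1,0],"claw":0},{"translation":[-2,38,-81],"angular":[-10,-1,0],"claw":0},{"translation":[-2,40,-92],"angular":[-10,-1,0],"claw":0},{"translation":[-2,42,-102],"angular":[-10,-1,0],"claw":0},{"translation":[-3,44,-112],"angular":[-10,-1,0],"claw":0},{"translation":[-3,46,-122],"angular":[-10,-1,0],"claw":0},{"translation":[-3,46,-122],"angular":[-10,-1,0],"claw":0}]'
python3 -c "
from h import *
plan([.14,.1,.06,.03,0,-.03,-.06])"
```

```text
t: 7.25
ee_pos: [519.7, 113.7, 96.0]
tcp_rot: [[-0.038, 0.997, 0.061], [0.498, 0.072, -0.864], [-0.866, -0.003, -0.5]]
force: [1.5, 1.9, -4.8]
grip_width: 0.5
grip_force: 2.4
0.14 [ 0. -0.  1.] [ 0. -0.  0.]
0.1 [  0.   1. -10.] [ 0. -0.  0.]
0.06 [  0.   1. -20.] [ 0. -0.  0.]
0.03 [  0.   1. -28.] [ 0. -0.  0.]
0 [  0.   1. -36.] [ 0. -0.  0.]
-0.03 [  0.   1. -43.] [ 0. -0.  0.]
-0.06 [  0.   0. -51.] [ 0. -0.  0.]
```

Last stretch, slowly, checking the force to detect seating.

```bash
python3 -m creep '[{"translation":[0,0,-4],"angular":[0,0,0],"claw":0},{"translation":[0,1,-8],"angular":[0,0,0],"claw":0},{"translation":[0,1,-12],"angular":[0,0,0],"claw":0},{"translation":[0,1,-16],"angular":[0,0,0],"claw":0},{"translation":[0,1,-19],"angular":[0,0,0],"claw":0},{"translation":[0,1,-22],"angular":[0,0,0],"claw":0},{"translation":[0,1,-25],"angular":[0,0,0],"claw":0},{"translation":[0,1,-27],"angular":[0,0,0],"claw":0},{"translation":[0,1,-29],"angular":[0,0,0],"claw":0}]'
python3 -m creep '[{"translation":[0,0,-1],"angular":[0,0,0],"claw":0},{"translation":[0,0,-2],"angular":[0,0,0],"claw":0},{"translation":[0,0,-3],"angular":[0,0,0],"claw":0},{"translation":[0,0,-4],"angular":[0,0,0],"claw":0},{"translation":[0,0,-5],"angular":[0,0,0],"claw":0}]'
```

```text
t: 8.15
ee_pos: [520.0, 115.3, 68.8]
tcp_rot: [[-0.036, 0.997, 0.062], [0.5, 0.071, -0.863], [-0.866, -0.0, -0.501]]
force: [-0.9, 7.0, -0.9]
grip_width: 0.3
grip_force: 2.3
t: 8.65
ee_pos: [520.0, 115.4, 63.9]
tcp_rot: [[-0.036, 0.997, 0.062], [0.5, 0.071, -0.863], [-0.865, -0.0, -0.501]]
force: [-2.7, 5.8, -2.2]
grip_width: 0.4
grip_force: 2.4
```

```bash
python3 -m creep '[{"translation":[0,0,-1],"angular":[0,0,0],"claw":0},{"translation":[0,0,-2],"angular":[0,0,0],"claw":0},{"translation":[0,0,-3],"angular":[0,0,0],"claw":0},{"translation":[0,0,-4],"angular":[0,0,0],"claw":0},{"translation":[0,0,-5],"angular":[0,0,0],"claw":0},{"translation":[0,0,-5],"angular":[0,0,0],"claw":0},{"translation":[0,0,-5],"angular":[0,0,0],"claw":0}]'
python3 - <<'E'
from h import *
b=get_image('wrist');a=get_image('scene')
cv2.imwrite('pics/c6.png',np.hstack([cv2.resize(a[50:300,100:400],(400,333)),cv2.resize(b,(400,333))])[:,:,::-1])
E
```

```text
t: 9.35
ee_pos: [520.0, 115.3, 58.7]
tcp_rot: [[-0.036, 0.997, 0.062], [0.5, 0.072, -0.863], [-0.865, -0.0, -0.501]]
force: [-1.1, 5.4, -3.5]
grip_width: 0.8
grip_force: 2.6
```

View pics/c6.png

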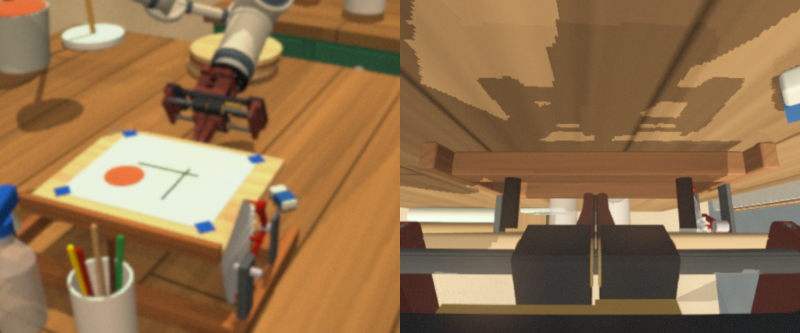

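Board nearly flat on the rests; the fingers (~(595,215)) still touch its edge with about 6 N. Easing down further until the force vanishes.

```bash
python3 -m creep '[{"translation":[0,0,-1],"angular":[0,0,0],"claw":0},{"translation":[0,0,-2],"angular":[0,0,0],"claw":0},{"translation":[0,0,-3],"angular":[0,0,0],"claw":0},{"translation":[0,0,-4],"angular":[0,0,0],"claw":0},{"translation":[0,0,-4],"angular":[0,0,0],"claw":0}]';python3 -m creep '[{"translation":[0,0,-1],"angular":[0,0,0],"claw":0},{"translation":[0,0,-2],"angular":[0,0,0],"claw":0},{"translation":[0,0,-3],"angular":[0,0,0],"claw":0},{"translation":[0,0,-4],"angular":[0,0,0],"claw":0},{"translation":[0,0,-4],"angular":[0,0,0],"claw":0}]'
```

```text
t: 9.95
ee_pos: [520.0, 114.4, 55.2]
tcp_rot: [[-0.035, 0.998, 0.061], [0.498, 0.07, -0.864], [-0.866, -0.0, -0.5]]
force: [0.1, -0.5, 0.5]
grip_width: 0.4
grip_force: 0.0
t: 10.45
ee_pos: [519.9, 114.7, 51.0]
tcp_rot: [[-0.036, 0.998, 0.061], [0.499, 0.071, -0.864], [-0.866, -0.0, -0.5]]
force: [-0.1, -1.2, -0.5]
grip_width: 0.4
grip_force: 0.0
```

Free at z≈56: the board rests fully. Check the pawl and flatness.

```bash
python3 - <<'E'
from h import *
a=get_image('scene');t=get_image('top');w=get_image('wrist')
cv2.imwrite('pics/c7.png',np.hstack([cv2.resize(a[180:290,220:330],(400,400),interpolation=2),cv2.resize(w[200:290,360:480],(400,400),interpolation=2)])[:,:,::-1])
r=[ray(c,pinpoint('free_edge',c)[0]['centre']) for c in('scene','top') if pinpoint('free_edge',c)]
if len(r)>1:
  X,e=tri(r);print(X,e,np.arctan2(X[2]-95,np.hypot(*(X-H)[:2])))
plan([0,.05,.1,.15,.2,.25,.3,.34,.38,.40,.42])
E
```

```text
[511.79204526 153.16777522  97.42791268] [np.float64(4.823333886286681), np.float64(4.823333886286434)] 0.008968547446257196
0 [-0.  0.  9.] [ 0. -0.  0.]
0.05 [-0.  0. 22.] [ 0. -0.  0.]
0.1 [-0. -0. 35.] [ 0. -0.  0.]
0.15 [ 0. -2. 48.] [ 0. -0.  0.]
0.2 [ 0. -3. 61.] [ 0. -0.  0.]
0.25 [ 0. -6. 74.] [ 0. -0.  0.]
0.3 [ 1. -9. 86.] [ 0. -0.  0.]
0.34 [  1. -12.  96.] [ 0. -0.  0.]
0.38 [  1. -16. 106.] [ 0. -0.  0.]
0.4 [  1. -17. 111.] [ 0. -0.  0.]
0.42 [  1. -19. 116.] [ 0. -0.  0.]
```

View pics/c7.png

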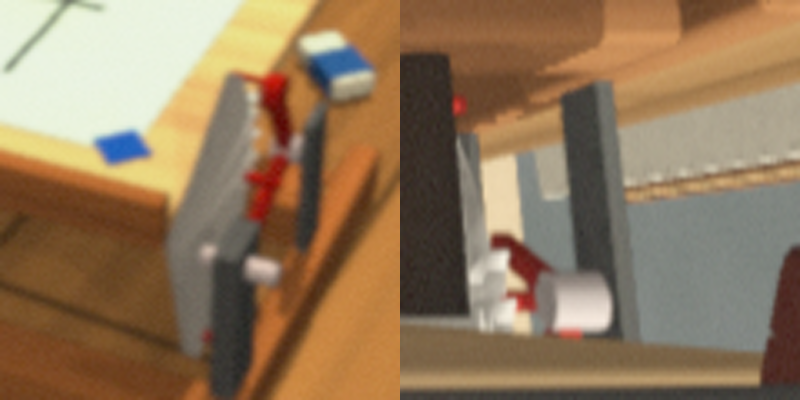

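Board flat (0.01 rad), and the red pawl is back against the teeth (left view ~(265,150)). Raise to ≈0.41, between notch 2 and 3.

```bash
python3 -m creep '[{"translation":[0,0,5],"angular":[0,0,0],"claw":0},{"translation":[0,0,14],"angular":[0,0,0],"claw":0},{"translation":[0,0,26],"angular":[0,0,0],"claw":0},{"translation":[0,-1,40],"angular":[0,0,0],"claw":0},{"translation":[0,-2,54],"angular":[0,0,0],"claw":0},{"translation":[0,-4,67],"angular":[0,0,0],"claw":0},{"translation":[1,-7,79],"angular":[0,0,0],"claw":0},{"translation":[1,-10,90],"angular":[0,0,0],"claw":0},{"translation":[1,-13,99],"angular":[0,0,0],"claw":0},{"translation":[1,-16,107],"angular":[0,0,0],"claw":0},{"translation":[1,-18,111],"angular":[0,0,0],"claw":0},{"translation":[1,-18,111],"angular":[0,0,0],"claw":0}]'
python3 - <<'E'
from h import *
get_image('scene');get_image('top')
r=[ray(c,pinpoint('free_edge',c)[0]['centre']) for c in('scene','top') if pinpoint('free_edge',c)]
if len(r)>1:
  X,e=tri(r);print(X,e,np.arctan2(X[2]-95,np.hypot(*(X-H)[:2])),np.arcsin((X[2]-95)/260))
plan([.42,.4,.38,.36,.34,.32,.3])
E
```

```text
t: 12.0
ee_pos: [521.4, 96.7, 163.9]
tcp_rot: [[-0.033, 0.997, 0.062], [0.499, 0.071, -0.864], [-0.866, 0.002, -0.5]]
force: [-1.0, 1.9, -1.4]
grip_width: 0.7
grip_force: 1.1
[518.02545199 125.88383631 203.76205972] [np.float64(3.295205180670403), np.float64(3.295205180670421)] 0.42084802585176195 0.43159009236246687
0.42 [-0. -1.  5.] [0. 0. 0.]
0.4 [-0.  1. -0.] [0. 0. 0.]
0.38 [-0.  2. -5.] [0. 0. 0.]
0.36 [ -0.   4. -10.] [0. 0. 0.]
0.34 [ -1.   6. -15.] [0. 0. 0.]
0.32 [ -1.   7. -20.] [0. 0. 0.]
0.3 [ -1.   9. -25.] [0. 0. 0.]
```

```bash
python3 -m creep '[{"translation":[0,1,-3],"angular":[0,0,0],"claw":0},{"translation":[0,2,-6],"angular":[0,0,0],"claw":0},{"translation":[0,3,-9],"angular":[0,0,0],"claw":0},{"translation":[0,4,-12],"angular":[0,0,0],"claw":0},{"translation":[0,5,-15],"angular":[0,0,0],"claw":0},{"translation":[0,6,-17],"angular":[0,0,0],"claw":0},{"translation":[0,7,-19],"angular":[0,0,0],"claw":0},{"translation":[0,8,-22],"angular":[0,0,0],"claw":0},{"translation":[0,8,-24],"angular":[0,0,0],"claw":0},{"translation":[0,8,-24],"angular":[0,0,0],"claw":0}]'
```

```text
t: 13.3
ee_pos: [520.9, 104.6, 137.8]
tcp_rot: [[-0.036, 0.998, 0.061], [0.498, 0.071, -0.864], [-0.866, -0.001, -0.5]]
force: [0.4, -0.0, -0.0]
grip_width: 0.5
grip_force: 0.0
```

```bash
python3 -m creep '[{"translation":[0,0,-2],"angular":[0,0,0],"claw":0},{"translation":[0,0,-4],"angular":[0,0,0],"claw":0},{"translation":[0,0,-6],"angular":[0,0,0],"claw":0},{"translation":[0,0,-6],"angular":[0,0,0],"claw":0}]'
```

```text
t: 13.7
ee_pos: [520.9, 104.6, 131.7]
tcp_rot: [[-0.036, 0.998, 0.061], [0.498, 0.071, -0.864], [-0.866, -0.001, -0.5]]
force: [-0.0, 0.1, 0.6]
grip_width: 0.0
grip_force: 0.0
```

The force is gone, so the pawl holds it. Retreat level.

```bash
python3 -m creep '[{"translation":[-1,15,0],"angular":[0,0,0],"claw":0},{"translation":[-3,40,0],"angular":[0,0,0],"claw":0},{"translation":[-5,75,0],"angular":[0,0,0],"claw":0},{"translation":[-8,110,10],"angular":[0,0,0],"claw":0},{"translation":[-10,140,25],"angular":[0,0,0],"claw":0},{"translation":[-10,150,40],"angular":[0,0,0],"claw":0},{"translation":[-10,150,40],"angular":[0,0,0],"claw":0},{"translation":[-10,150,40],"angular":[0,0,0],"claw":0}]'
python3 - <<'E'
from h import *
a=get_image('scene');t=get_image('top')
cv2.imwrite('pics/c8.png',np.hstack([cv2.resize(a[50:350,60:360],(400,400)),cv2.resize(t[80:330,120:400],(400,357))[:,:].copy() if 0 else cv2.resize(t[80:350,130:400],(400,400))])[:,:,::-1])
for l in ['free_edge','spray_mid','pot_mid','eraser_mid']:
  r=[ray(c,q[0]['centre']) for c in('scene','top') if (q:=pinpoint(l,c))]
  if len(r)>1:
    X,e=tri(r);print(l,X.round(),np.arcsin(min(1,(X[2]-95)/260)).round(3))
print(get_state()['force'])
E
```

```text
t: 14.5
ee_pos: [510.9, 255.3, 171.7]
tcp_rot: [[-0.036, 0.997, 0.062], [0.499, 0.071, -0.864], [-0.866, 0.0, -0.5]]
force: [0.1, -1.1, -0.5]
grip_width: -0.1
grip_force: 0.0
free_edge [515. 135. 180.] 0.332
spray_mid [ 471. -221.   94.] -0.006
pot_mid [ 586. -195.   47.] -0.184
eraser_mid [654. 198.   7.] -0.344
[ 0.85966039  0.30080022 -0.55561051]
```

View pics/c8.png

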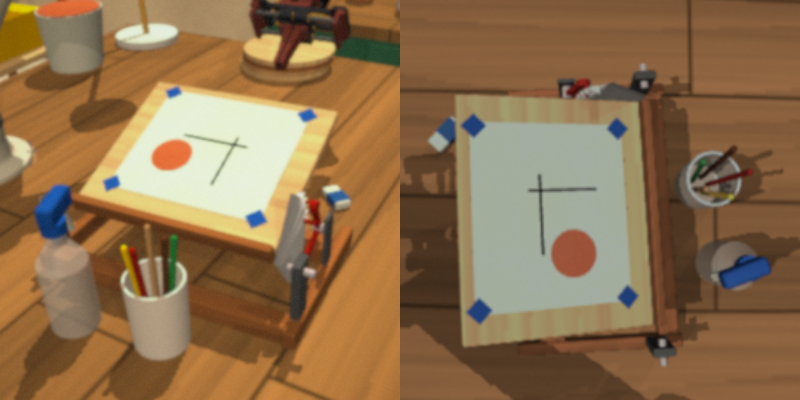

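The board is held at ~0.34 rad (notch 2) with the red pawl against the teeth at ~(313,225). The bottle, pot and eraser are where they were, and the gripper is clear.

```bash
python3 -c "
from plant import sign_off
print(sign_off())"
```

```text
the job is handed in; nothing more can be done
None
```

The job is handed in: the pawl was tipped out, the board was let down gently onto its rests and raised again, and the pawl now holds it in the second notch (measured about 0.33 rad); the bottle, pot and eraser did not move.

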